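# Move the spice jars to the new rack, in the same order

### The arm

A 6-joint arm with a two-finger parallel gripper is mounted at the origin on the work surface. World frame = base frame: x ahead of the robot, y to its left, z up, the work surface at z = 0. Lengths are in m, angles in rad, forces in N, time in s.
With the tool pointing down it reaches from about 0.35 to 0.975 m from the base axis. Payload 4.9 kg.
Tool frame: the origin (TCP) lies midway between the tips of the shut fingers; the grasp point (between the pads) lies 19 mm behind it; z points along the fingers, y is the line along which they close (so a half turn about z gives the same grasp; the last joint's range is limited). The gripper opens to 85 mm and grips with 20 to 120 N. Pads are 22 mm wide; open, the fingers measure 114 mm over their backs; the gripper's body (76 mm by 85 mm) begins 54 mm behind the grasp point. The pads swing forward as they close: fully open they stand 13 mm farther back than shut.
Start: joints at [0.984, 0.053, 1.613, -0, 1.476, -0.119], TCP at [0.282, 0.558, 0.231] pointing down, gripper open.
Joint ranges: [-3.01, 3.01], [-1.01, 2.22], [0.06, 2.58], [-1.02, 4.17], [0.09, 2.62], [-3.14, 3.14]. Speed limits (rad/s): [2.57, 2.57, 3.14, 3.14, 3.14, 3.14].

### API

Orientations are given as a unit quaternion [w, x, y, z].
In Python, from plant import state, grab_frame, camera_info, job_done, spot_in, masks_of, pinpoint gives the robot as it stands.
- The arm moves only by the shell command python3 -m handwheel 'ROWS' [OPENING]. ROWS is JSON, a list that holds one entry, the list of rows, each a list of 6 numbers: the shift along the world's x, y, z in m, then the turn, a rotation vector about the world's x, y, z in degrees. In form: [[[tx, ty, tz, ax, ay, az], ...]]. A call has 1 to 20 rows; each row shifts and turns the commanded pose from where the row before left it; what a row does not reach is not made up. A row lasts 1/12 s, in which the tool goes at most 41.7 mm and 7.16 degrees, less where a joint would pass 70% of its speed; a pose out of reach is approached as far as the arm can. A call is refused whole if a number of a shift passes 0.0417 or a number of a turn 7.16, either way. A call with a gripper value outside its range is refused whole. OPENING is the opening, from 0 (shut) to 1 (fully open), set as the call begins (- or left out, the last holds). The fingers move at their own pace and stop on an object; the grip force is fixed at half the most. Time passes only in rows, so rows that do not move let the fingers close. It gives the time, the measured TCP pose, the force, the opening and the grip force at its end, in the units of the state.
- state(): the state, without advancing time (a new reading comes with each control period).
- grab_frame(name): name is "scene" or "side" or "wrist"; returns (picture, depth): 384x512x3 uint8, blue, green, red; 384x512 float32, m along the optical axis (not along the pixel's ray), 0 where there is no reading.
- camera_info(name): a dict with "fx", "fy", "cx", "cy" (pixels), "T" (4x4, takes a point from camera to world coordinates). Camera axes: x right, y up, looking along -z (the intrinsics and any distortion apply to the point x, -y, -z); pixel columns grow to the right and rows downward; lengths in m; the calibration is good to about 2 mm. A picture is of the moment at which its call begins: read the wrist's pose just before it. camera_info takes no time and is no camera call; for the wrist camera it gives the pose at the moment of the call.
- job_done(): hands the job in; it is judged then, once.
Trained networks look in the newest picture that a camera, given by its name, has taken for a name from the list of things; names that differ only in an ending like _2 or _b are one class to them, and where a whole thing is asked for, a point or a joint stands for the part that bears it (a point fixed in the world has none). Each returns a list of dicts, best first, with "conf" (0 to 1); they miss things now and then, are a little off and sometimes report something else, mostly with a low value. They report only what shows in the picture. A call takes as long as a camera call. They do not tell look-alikes from the thing itself.
- spot_in(camera, thing): "box" ([left, top, width, height] in pixels, round what is visible of it).
- masks_of(camera, thing): "region" (384x512 bool, what is visible of it) and "box" ([left, top, width, height] in pixels, round what is visible of it).
- pinpoint(camera, thing): "position" ([column, row] in pixels: a listed point, or the origin of a listed thing).
The state is a dict: "time": time; "joint_pos": joint angles; "joint_vel": joint speeds; "joint_efforts": joint torques, N m; "tool_pos": TCP position; "tool_rot": TCP orientation; "contact_force": force on the tool from outside, world axes, zero at the start; "ft_torque": the same for the moment, N m; "gripper_width": opening from 0.0 (shut) to 1.0 (fully open); "grasp_force": force on a finger pad.
Only numpy, scipy, OpenCV 4.12 (cv2) and the standard library are available. Lean on these libraries where they do the work, as an engineer would, in place of code of your own. Each camera call takes 0.05 s, during which the arm holds its last target. There are 200 camera calls.

### The job

Move the four spice jars from the old blue wooden rack to the new steel wire rack beside it so that they stand in the same order: seen from the robot, each jar goes into the same compartment counted from the left as it had in the old rack. Keep the jars upright, set each one down on the floor of its compartment rather than dropping it, let go, and do not shift the bowl, the tin, the mould or the fork.

Things in the scene. Friction and masses are not known exactly. Their poses are not given: they have to be found in the camera images.
- red_jar (a point): closed glass spice jar, red screw lid, brick-red spice inside: glass 46 mm across, lid 43 mm across over the top 22 mm, 96 mm tall, 0.11 to 0.23 kg. This point is its centre, 48 mm above its foot; z up along its axis. It starts upright in one of the old rack's compartments (which one varies), centre 56 mm above the table
- yellow_jar (a point): closed glass spice jar, yellow screw lid, ochre-yellow spice inside: glass 46 mm across, lid 43 mm across over the top 22 mm, 96 mm tall, 0.11 to 0.23 kg. This point is its centre, 48 mm above its foot; z up along its axis. It starts upright in one of the old rack's compartments (which one varies), centre 56 mm above the table
- green_jar (a point): closed glass spice jar, green screw lid, dull green herbs inside: glass 46 mm across, lid 43 mm across over the top 22 mm, 96 mm tall, 0.11 to 0.23 kg. This point is its centre, 48 mm above its foot; z up along its axis. It starts upright in one of the old rack's compartments (which one varies), centre 56 mm above the table
- black_jar (a point): closed glass spice jar, black screw lid, dark brown spice inside: glass 46 mm across, lid 43 mm across over the top 22 mm, 96 mm tall, 0.11 to 0.23 kg. This point is its centre, 48 mm above its foot; z up along its axis. It starts upright in one of the old rack's compartments (which one varies), centre 56 mm above the table
- old_rack: old flaking-blue wooden spice rack, 276 (y) x 78 mm, on the robot's left or right. Fixed. Origin: middle of its underside on the table; z up, y along the row to the robot's left, x to its back (front faces the robot within 17 deg). 4 compartments centred at y +99, +33, -33, -99 mm, x 0, 62 (y) x 66 (x) mm inside; floor 8 mm, walls up to 26 mm, end cheeks to 34 mm, above the table
- new_rack: new steel wire spice rack with a dark grey floor, empty, 276 (y) x 76 mm, beside the old one. Fixed. Origin: middle of its underside on the table; z up, y along the row to the robot's left, x to its back (front faces the robot within 17 deg). 4 compartments centred at y +99, +33, -33, -99 mm, x 0, 62 (y) x 66 (x) mm inside; floor 8 mm, walls up to 26 mm above the table
- bowl: bystander: grey stoneware bowl, 144 mm across, 60 mm high, loose, beyond the racks; origin at the centre of its underside
- tin: bystander: squat metal tin with twist-lock lid and rubber ring, 90 mm across, 72 mm high, loose, between the robot and the racks, to the left; origin at the centre of its underside
- mould: bystander: red plastic fluted mould standing upside down, 110 mm across, 59 mm high, loose, between the robot and the racks, to the right; origin at the centre of its underside
- fork: bystander: stainless fork 187 mm long (along its x) and 4 mm thick, lying loose beyond the racks on the right; origin near its middle, on its underside. (A beech rolling pin, 42 mm thick, lies still farther off and stays put.)
Things that resemble listed ones, but are neither listed nor needed, are in the scene too. What is shaped like the part that bears yellow_jar but purple is not meant.

How it is judged:
At the end, for the whole second after the job is handed in: Every jar stands upright (within 7 degrees), released and at rest, on the floor of a compartment of the new rack, in the same compartment counted from the left as in the old rack (it has moved as far as from rack to rack, to 40 mm; one compartment off differs by more) (x of red_jar in the frame of new_rack between -0.013 and 0.013 m and z of red_jar in the frame of new_rack between 0.051 and 0.061 m and y of red_jar in the frame of new_rack between -0.112 and 0.112 m and angle between each of red_jar, yellow_jar, green_jar, black_jar's own z axis and vertical below 0.12 rad and linear speed of each of jar_red, jar_yellow, jar_green, jar_black below 0.02 m/s and x of yellow_jar in the frame of new_rack between -0.013 and 0.013 m and z of yellow_jar in the frame of new_rack between 0.051 and 0.061 m and y of yellow_jar in the frame of new_rack between -0.112 and 0.112 m and x of green_jar in the frame of new_rack between -0.013 and 0.013 m and z of green_jar in the frame of new_rack between 0.051 and 0.061 m and y of green_jar in the frame of new_rack between -0.112 and 0.112 m and x of black_jar in the frame of new_rack between -0.013 and 0.013 m and z of black_jar in the frame of new_rack between 0.051 and 0.061 m and y of black_jar in the frame of new_rack between -0.112 and 0.112 m and ((horizontal distance between old_rack and new_rack between 0.3 and 0.32 m and distance of red_jar from where it was at the start of the episode between 0.27 and 0.35 m and distance of yellow_jar from where it was at the start of the episode between 0.27 and 0.35 m and distance of green_jar from where it was at the start of the episode between 0.27 and 0.35 m and distance of black_jar from where it was at the start of the episode between 0.27 and 0.35 m) or (horizontal distance between old_rack and new_rack between 0.32 and 0.34 m and distance of red_jar from where it was at the start of the episode between 0.29 and 0.37 m and distance of yellow_jar from where it was at the start of the episode between 0.29 and 0.37 m and distance of green_jar from where it was at the start of the episode between 0.29 and 0.37 m and distance of black_jar from where it was at the start of the episode between 0.29 and 0.37 m) or (horizontal distance between old_rack and new_rack between 0.34 and 0.36 m and distance of red_jar from where it was at the start of the episode between 0.31 and 0.39 m and distance of yellow_jar from where it was at the start of the episode between 0.31 and 0.39 m and distance of green_jar from where it was at the start of the episode between 0.31 and 0.39 m and distance of black_jar from where it was at the start of the episode between 0.31 and 0.39 m) or (horizontal distance between old_rack and new_rack between 0.36 and 0.38 m and distance of red_jar from where it was at the start of the episode between 0.33 and 0.41 m and distance of yellow_jar from where it was at the start of the episode between 0.33 and 0.41 m and distance of green_jar from where it was at the start of the episode between 0.33 and 0.41 m and distance of black_jar from where it was at the start of the episode between 0.33 and 0.41 m) or (horizontal distance between old_rack and new_rack between 0.38 and 0.4 m and distance of red_jar from where it was at the start of the episode between 0.35 and 0.43 m and distance of yellow_jar from where it was at the start of the episode between 0.35 and 0.43 m and distance of green_jar from where it was at the start of the episode between 0.35 and 0.43 m and distance of black_jar from where it was at the start of the episode between 0.35 and 0.43 m) or (horizontal distance between old_rack and new_rack between 0.4 and 0.42 m and distance of red_jar from where it was at the start of the episode between 0.37 and 0.45 m and distance of yellow_jar from where it was at the start of the episode between 0.37 and 0.45 m and distance of green_jar from where it was at the start of the episode between 0.37 and 0.45 m and distance of black_jar from where it was at the start of the episode between 0.37 and 0.45 m) or (horizontal distance between old_rack and new_rack between 0.42 and 0.44 m and distance of red_jar from where it was at the start of the episode between 0.39 and 0.47 m and distance of yellow_jar from where it was at the start of the episode between 0.39 and 0.47 m and distance of green_jar from where it was at the start of the episode between 0.39 and 0.47 m and distance of black_jar from where it was at the start of the episode between 0.39 and 0.47 m) or (horizontal distance between old_rack and new_rack between 0.44 and 0.46 m and distance of red_jar from where it was at the start of the episode between 0.41 and 0.49 m and distance of yellow_jar from where it was at the start of the episode between 0.41 and 0.49 m and distance of green_jar from where it was at the start of the episode between 0.41 and 0.49 m and distance of black_jar from where it was at the start of the episode between 0.41 and 0.49 m))); the robot touches nothing.
It fails at once if a jar is tipped or knocked over (more than 45 degrees) (angle between any of red_jar, yellow_jar, green_jar, black_jar's own z axis and vertical above 0.79 rad).
It fails at once if a jar is dropped (falls freely by more than about 20 mm) ((linear speed of jar_red above 0.63 m/s and contact force between jar_red and anything else below 0.02 N) or (linear speed of jar_yellow above 0.63 m/s and contact force between jar_yellow and anything else below 0.02 N) or (linear speed of jar_green above 0.63 m/s and contact force between jar_green and anything else below 0.02 N) or (linear speed of jar_black above 0.63 m/s and contact force between jar_black and anything else below 0.02 N)).
It fails at once if the bowl, tin, mould or fork is shifted by more than 25 mm (distance of any of bowl, tin, mould, fork from where it was at the start of the episode above 0.025 m).
It also fails if it takes over 112 s, if anything falls off the work surface, if the arm or the gripper's body presses on something with over 40 N, if the wrist force passes 120 N, or if a joint passes its speed limit or range.

## Working session

There is one attempt and no reset: what is moved stays moved. The work goes in short steps, Python scripts to look and compute and a shell command to move; the robot and the scene stay as the last step left them, time stands still between calls to the robot, and variables do not carry over. Pictures are saved under pics/ and viewed, at most 14 in all, crops included, and the job is handed in when it is done.

```bash
mkdir -p pics; ls
python3 - <<'E'
from plant import *
import cv2,numpy as np
s=state();print(s['time'],s['tool_pos'],s['tool_rot'],s['gripper_width'])
for c in("scene","side"):
    p,d=grab_frame(c);cv2.imwrite(f"pics/{c}0.png",p);np.save(f"pics/{c}0.npy",d)
    i=camera_info(c);print(c,{k:np.round(v,3).tolist() if not isinstance(v,str) else v for k,v in i.items()})
    for t in["red_jar","yellow_jar","green_jar","black_jar","old_rack","new_rack","tin","mould","bowl","fork"]:
        print(t,[(np.round(r['position']).tolist(),round(r['conf'],2)) for r in pinpoint(c,t)][:4])
E
```

```text
pics
0.0 [0.28146651 0.5573282  0.23006344] [-3.60051906e-04  2.31769091e-01  9.72770277e-01 -9.72787337e-04] 1.0033744761813137
scene {'fx': 346.702, 'fy': 346.702, 'cx': 255.627, 'cy': 193.02, 'T': [[-0.828, -0.482, 0.287, 0.777], [0.561, -0.706, 0.433, 0.342], [-0.006, 0.52, 0.854, 0.765], [0.0, 0.0, 0.0, 1.0]]}
red_jar [([319.0, 245.0], 0.95)]
yellow_jar [([275.0, 195.0], 0.86), ([304.0, 225.0], 0.59)]
green_jar [([340.0, 274.0], 0.95)]
black_jar [([356.0, 301.0], 0.86), ([223.0, 157.0], 0.23)]
old_rack []
new_rack [([222.0, 157.0], 0.88)]
tin [([399.0, 240.0], 0.72)]
mould [([283.0, 111.0], 0.71)]
bowl [([183.0, 299.0], 0.55)]
fork [([150.0, 190.0], 0.94)]
side {'fx': 396.087, 'fy': 396.087, 'cx': 251.227, 'cy': 190.515, 'T': [[0.831, 0.3, -0.469, 0.077], [-0.557, 0.445, -0.701, -0.68], [-0.001, 0.844, 0.537, 0.601], [0.0, 0.0, 0.0, 1.0]]}
red_jar [([204.0, 176.0], 0.61), ([373.0, 230.0], 0.42)]
yellow_jar [([237.0, 202.0], 0.66), ([214.0, 181.0], 0.59), ([372.0, 230.0], 0.56)]
green_jar [([195.0, 162.0], 0.89), ([198.0, 185.0], 0.31)]
black_jar [([186.0, 154.0], 0.77)]
old_rack [([198.0, 183.0], 0.59)]
new_rack [([303.0, 261.0], 0.82)]
tin [([133.0, 198.0], 0.83)]
mould [([212.0, 322.0], 0.95)]
bowl [([308.0, 175.0], 0.82)]
fork [([374.0, 232.0], 0.86)]
```

View pics/scene0.png

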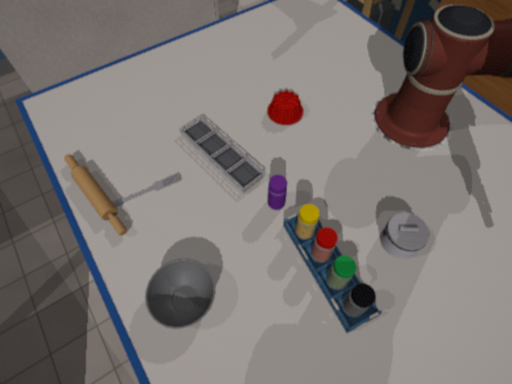

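View pics/side0.png

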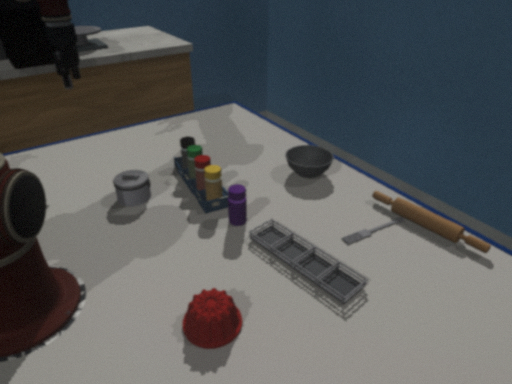

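The scene camera looks back at the robot. The old rack is at about (330,270) with yellow (308,222), red (325,246), green (342,273) and black (360,301). Seen from the robot, the order from the left is black, green, red, yellow. The new wire rack is at (222,155). A purple look-alike jar at (277,192) stands between the racks; it isn't yellow-lidded, so it stays put as an obstacle. The yellow jar is the one at (308,222) in the rack.

```bash
cat > h.py <<'E'
from plant import *
import cv2,numpy as np
def ray(c,uv,z,info=None):
    i=info or camera_info(c);uv=np.atleast_2d(uv).astype(float);T=np.array(i['T'])
    d=np.c_[(uv[:,0]-i['cx'])/i['fx'],-(uv[:,1]-i['cy'])/i['fy'],-np.ones(len(uv))]@T[:3,:3].T
    o=T[:3,3];return o+d*((z-o[2])/d[:,2])[:,None]
def cloud(c,d,info=None):
    i=info or camera_info(c);T=np.array(i['T']);v,u=np.mgrid[:384,:512]
    P=np.stack([(u-i['cx'])/i['fx']*d,-(v-i['cy'])/i['fy']*d,-d],-1)
    return P@T[:3,:3].T+T[:3,3]
E
python3 - <<'E'
from h import *
p=cv2.imread("pics/scene0.png");d=np.load("pics/scene0.npy")
P=cloud("scene",d);hsv=cv2.cvtColor(p,cv2.COLOR_BGR2HSV)
v,u=np.mgrid[:384,:512]
print("table z",np.round([P[100:110,150:160,2].mean(),P[330:340,230:240,2].mean()],4))
box=lambda a,b,c,e:(u>=a)&(u<=c)&(v>=b)&(v<=e)
# lids: top points
for n,(cx,cy) in dict(yellow=(310,213),red=(327,238),green=(344,267),black=(362,295),purple=(278,184)).items():
    m=box(cx-14,cy-14,cx+14,cy+14)&(d>0)
    Q=P[m];t=Q[(Q[:,2]>.097)&(Q[:,2]<.120)];
    print(n,len(t),np.round([*np.median(t,0),*((t.min(0)+t.max(0))/2)[:2],*np.ptp(t,0)[:2]],4))
# old rack blue
m=(hsv[...,0]>95)&(hsv[...,0]<125)&(hsv[...,1]>120)&box(275,200,385,335)
Q=P[m&(d>0)];Q=Q[(Q[:,2]>.0)&(Q[:,2]<.04)];r=cv2.minAreaRect(Q[:,:2].astype(np.float32)*1000);print("old",len(Q),r,np.percentile(Q[:,2],[5,50,95]))
# new floor
m=(p.max(2)<85)&box(175,110,270,200)
X=ray("scene",np.c_[u[m],v[m]],.008)[:,:2];r=cv2.minAreaRect(X.astype(np.float32)*1000);print("new",m.sum(),r)
Q=P[box(170,105,275,205)&(d>0)];Q=Q[(Q[:,2]>.012)&(Q[:,2]<.04)];print("newwire",len(Q),cv2.minAreaRect(Q[:,:2].astype(np.float32)*1000))
for n,b in dict(tin=(375,205,435,262),mould=(262,85,310,128),bowl=(140,255,222,330)).items():
    Q=P[box(*b)&(d>0)];Q=Q[(Q[:,2]>.02)&(Q[:,2]<.1)];print(n,np.round([*Q.min(0),*Q.max(0)],3))
cv2.imwrite("pics/crop1.png",np.hstack([cv2.resize(p[100:205,170:275],(400,400)),cv2.resize(p[170:330,255:415],(400,400))]))
E
```

```text
table z [0.0069 0.0074]
yellow 293 [0.4889 0.1139 0.1036 0.4879 0.1123 0.0428 0.0424]
red 327 [0.4935 0.1782 0.1036 0.4927 0.1774 0.0417 0.0419]
green 374 [0.5046 0.2456 0.1039 0.5034 0.2451 0.042  0.0428]
black 424 [0.513  0.308  0.1038 0.5119 0.3076 0.0416 0.0427]
purple 30 [0.4947 0.0064 0.0975 0.4972 0.0084 0.0329 0.0345]
old 1484 ((500.6044006347656, 210.94625854492188), (269.80059814453125, 76.7812271118164), 82.29127502441406) [0.00619137 0.00970618 0.02791565]
new 1412 ((522.4898681640625, -170.83287048339844), (62.24223327636719, 331.60498046875), 8.404808044433594)
newwire 916 ((520.6719970703125, -192.60513305664062), (337.9520263671875, 270.8512268066406), 54.09354782104492)
tin [0.273 0.212 0.02  0.363 0.302 0.074]
mould [ 0.249 -0.272  0.02   0.337 -0.187  0.061]
bowl [0.728 0.022 0.02  0.87  0.163 0.063]
```

View pics/crop1.png

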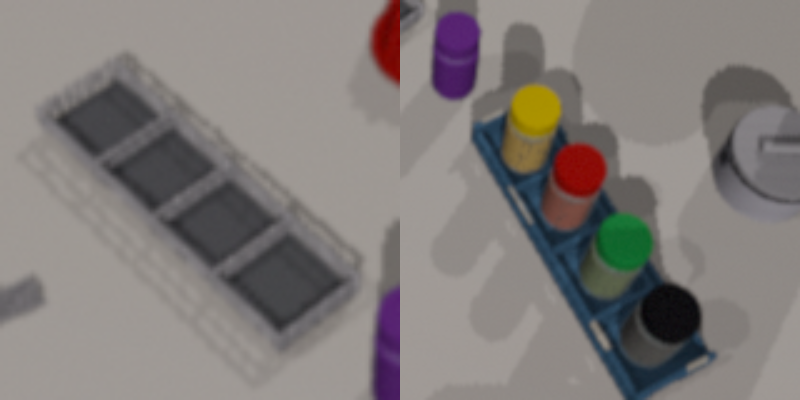

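The left crop shows the wire rack with four empty dark-floored compartments. The right crop confirms yellow, red, green and black in the blue rack, with the purple jar outside it. Next I'll refine the new rack's pose.

Run:
```python
from h import *
for c,b in(("scene",(175,105,272,200)),("side",(240,215,375,310))):
    p=cv2.imread(f"pics/{c}0.png");g=cv2.resize(p[b[1]:b[3],b[0]:b[2]],None,fx=4,fy=4,interpolation=cv2.INTER_CUBIC).max(2)
    for th in(75,85,95,105):
        n,l,s,ce=cv2.connectedComponentsWithStats(((g<th)&(g>25)).astype(np.uint8))
        C=[]
        for k in range(1,n):
            if s[k,4]<1200: continue
            vv,uu=np.nonzero(l==k);uv=np.c_[(uu+.5)/4-.5+b[0],(vv+.5)/4-.5+b[1]]
            X=ray(c,uv,.008)[:,:2].astype(np.float32)*1000
            r=cv2.minAreaRect(X);C.append((X.mean(0).round(1).tolist(),np.round(r[0],1).tolist(),np.round(r[1]).tolist(),round(r[2],1)))
        print(c,th);[print("  ",x) for x in sorted(C,key=lambda q:q[0][1])]
P=cloud("scene",np.load("pics/scene0.npy"))
for uv in((120,130),(170,60),(250,320),(300,300),(330,180),(245,220)):print(uv,P[uv[1],uv[0]].round(3))
i=camera_info("scene")
for c in("scene","side"):
    q=[r for r in pinpoint(c,"new_rack")][:1];print(c,ray(c,q[0]['position'],0).round(4),q[0]['conf'])
```

```text
scene 75
   ([543.5, -309.79998779296875], [542.8, -310.1], [59.0, 50.0], 7.7)
   ([533.9000244140625, -243.6999969482422], [534.0, -246.7], [60.0, 59.0], 7.6)
   ([524.0, -177.10000610351562], [523.6, -179.0], [59.0, 57.0], 9.2)
   ([514.0999755859375, -108.5999984741211], [513.9, -110.8], [60.0, 62.0], 8.3)
scene 85
   ([543.2000122070312, -309.5], [542.7, -310.2], [62.0, 52.0], 7.6)
   ([533.9000244140625, -244.0], [533.9, -247.0], [62.0, 61.0], 7.7)
   ([524.0999755859375, -177.3000030517578], [523.5, -180.4], [62.0, 61.0], 9.1)
   ([514.0999755859375, -108.9000015258789], [513.5, -111.7], [63.0, 65.0], 8.6)
scene 95
   ([543.0999755859375, -309.3999938964844], [542.5, -310.1], [63.0, 55.0], 7.8)
   ([534.0, -244.60000610351562], [533.7, -246.9], [64.0, 64.0], 7.6)
   ([524.0999755859375, -177.60000610351562], [522.8, -180.9], [65.0, 64.0], 9.1)
   ([514.0999755859375, -109.0999984741211], [513.1, -111.9], [66.0, 67.0], 8.7)
scene 105
   ([527.2999877929688, -201.10000610351562], [526.8, -209.9], [69.0, 267.0], 8.4)
side 75
   ([534.5999755859375, -238.39999389648438], [535.7, -2
[... 237 characters left out ...]
200.8], [116.0, 293.0], 7.6)
   ([678.2999877929688, -212.8000030517578], [686.3, -212.8], [25.0, 72.0], 84.4)
   ([487.1000061035156, -27.700000762939453], [484.2, -37.6], [115.0, 18.0], 57.6)
side 105
   ([530.5999755859375, -220.10000610351562], [528.0, -208.0], [120.0, 313.0], 8.4)
   ([684.7000122070312, -213.5], [697.7, -214.1], [28.0, 96.0], 84.0)
   ([482.5, -35.20000076293945], [475.0, -52.5], [150.0, 18.0], 57.6)
(120, 130) [ 0.726 -0.448 -0.001]
(170, 60) [ 0.464 -0.645 -0.001]
(250, 320) [0.777 0.342 0.765]
(300, 300) [ 0.593  0.234 -0.001]
(330, 180) [ 0.335  0.031 -0.001]
(245, 220) [0.586 0.004 0.   ]
scene [[ 0.5318 -0.194   0.    ]] 0.88
side [[ 0.5344 -0.2007  0.    ]] 0.82
```

Run:
```python
from h import *
R=lambda a:np.array([[np.cos(a),-np.sin(a)],[np.sin(a),np.cos(a)]])
a=np.radians(8.4)
for c in("scene","side"):
    P=cloud(c,np.load(f"pics/{c}0.npy")).reshape(-1,3)
    X=(P[:,:2]-[.5285,-.205])@R(a)   # rack frame approx
    m=(abs(X[:,0])<.08)&(abs(X[:,1])<.19)
    print(c,np.histogram(P[m,2],bins=np.arange(-.006,.05,.004)))
    for lo,hi in((.005,.011),(.014,.024),(.021,.034)):
        k=m&(P[:,2]>lo)&(P[:,2]<hi);print(lo,k.sum(),"x",np.percentile(X[k,0],[1,5,50,95,99]).round(4),"y",np.percentile(X[k,1],[1,5,50,95,99]).round(4))
i=camera_info("wrist");s=state();print(np.round(i['T'],3).tolist(),i['fx'],s['tool_pos'])
```

```text
scene (array([ 473, 3083,  357, 1277,  150,  286,   26,  310,  115,    0,    0,
          0,    0]), array([-0.006, -0.002,  0.002,  0.006,  0.01 ,  0.014,  0.018,  0.022,
        0.026,  0.03 ,  0.034,  0.038,  0.042,  0.046]))
0.005 1480 x [-0.0306 -0.0275  0.0013  0.0291  0.0317] y [-0.1294 -0.1188  0.0139  0.12    0.128 ]
0.014 407 x [-0.0333 -0.0323  0.0037  0.0417  0.0425] y [-0.1335 -0.1317  0.0055  0.1397  0.1409]
0.021 436 x [-0.0336 -0.0323  0.0053  0.0418  0.0426] y [-0.1338 -0.132   0.0049  0.1392  0.1406]
side (array([   8, 4748,  989, 1735,  380,  549,   73,  260,  419,    4,    0,
          1,    2]), array([-0.006, -0.002,  0.002,  0.006,  0.01 ,  0.014,  0.018,  0.022,
        0.026,  0.03 ,  0.034,  0.038,  0.042,  0.046]))
0.005 2033 x [-0.031  -0.0294  0.0079  0.0367  0.0396] y [-0.1245 -0.1172 -0.0172  0.1215  0.1336]
0.014 654 x [-0.034  -0.0334  0.0013  0.0414  0.0425] y [-0.1368 -0.1353 -0.0133  0.1348  0.1381]
0.021 690 x [-0.034  -0.0332 -0.0018  0.0412  0.0428] y [-0.1363 -0.1353 -0.0111  0.1357  0.1392]
[[0.451, -0.862, -0.231, 0.225], [0.892, 0.436, 0.116, 0.588], [0.001, -0.258, 0.966, 0.373], [0.0, 0.0, 0.0, 1.0]] 307.7600787547205 [0.28181468 0.55784144 0.23129427]
```

Run:
```python
from h import *
R=lambda a:np.array([[np.cos(a),-np.sin(a)],[np.sin(a),np.cos(a)]])
a=np.radians(8.4);C={c:cloud(c,np.load(f"pics/{c}0.npy")).reshape(-1,3) for c in("scene","side")}
cen=[]
for n,c0,lo in(("new",(.5322,-.2025),.015),("old",(.5005,.211),.015)):
  for c,P in C.items():
    X=(P[:,:2]-c0)@R(a);m=(abs(X[:,0])<.055)&(abs(X[:,1])<.155)&(P[:,2]>lo)&(P[:,2]<.036)
    if n=="old": m&=(abs(X[:,0])>.03)|(abs(X[:,1])>.125)
    Q=P[m,:2].astype(np.float32)*1000
    print(n,c,m.sum(),cv2.minAreaRect(Q))
for n,q in dict(yellow=(.4885,.113),red=(.493,.178),green=(.504,.2455),black=(.5125,.308)).items():
  for c,P in C.items():
    m=(np.hypot(*(P[:,:2]-q).T)<.028)&(P[:,2]>.100)&(P[:,2]<.108);t=P[m]
    print(n,c,m.sum(),cv2.minEnclosingCircle(t[:,:2].astype(np.float32)*1000),t.mean(0).round(4))
```

```text
new scene 638 ((532.1449584960938, -200.89906311035156), (77.94987487792969, 278.21728515625), 8.060423851013184)
new side 1234 ((532.7699584960938, -203.1857147216797), (77.89881134033203, 276.6422119140625), 8.2306547164917)
old scene 518 ((499.3308410644531, 211.0580291748047), (275.9044189453125, 79.23245239257812), 82.05561828613281)
old side 337 ((478.8583984375, 210.39181518554688), (52.43629455566406, 285.5910949707031), 1.0975068807601929)
yellow scene 279 ((487.8901672363281, 112.55057525634766), 21.696205139160156) [0.4885 0.113  0.1037]
yellow side 134 ((488.1559143066406, 109.92884063720703), 23.24677848815918) [0.486  0.1063 0.1045]
red scene 318 ((491.9980163574219, 176.56712341308594), 22.17104148864746) [0.4929 0.1779 0.1037]
red side 113 ((492.00634765625, 173.84725952148438), 22.174461364746094) [0.4901 0.1713 0.1044]
green scene 358 ((503.4061584472656, 245.13580322265625), 21.55476188659668) [0.5039 0.2455 0.1038]
green side 103 ((502.1568298339844, 241.13926696777344), 21.61225700378418) [0.5015 0.2394 0.1044]
black scene 404 ((511.8912658691406, 307.77056884765625), 21.5985107421875) [0.5124 0.3077 0.1038]
black side 90 ((509.6363525390625, 305.66363525390625), 22.832399368286133) [0.5088 0.3017 0.1044]
```

```bash
python3 -m handwheel '[[[0.019,-0.021,-0.003,0,0,-6],[0.019,-0.021,-0.003,0,0,-6],[0.019,-0.021,-0.003,0,0,-6],[0.019,-0.021,-0.003,0,0,-6],[0.019,-0.021,-0.003,0,0,-6],[0.019,-0.021,-0.003,0,0,-6],[0.019,-0.021,-0.003,0,0,-6],[0.019,-0.021,-0.003,0,0,-6],[0.019,-0.021,-0.003,0,0,-6],[0.019,-0.021,-0.003,0,0,-6],[0.019,-0.021,-0.003,0,0,-6],[0.020,-0.019,-0.003,0,0,-5],[0,0,0,0,0,0],[0,0,0,0,0,0]]]' 1
python3 - <<'E'
from h import *
i=camera_info("wrist");p,d=grab_frame("wrist");cv2.imwrite("pics/w1.png",p)
s=state();print(s['tool_pos'],s['tool_rot'],s['time'])
P=cloud("wrist",d,i).reshape(-1,3)
for n,q in dict(yellow=(.488,.1115),red=(.492,.1755),green=(.503,.2435),black=(.511,.307)).items():
    m=(np.hypot(*(P[:,:2]-q).T)<.028)&(P[:,2]>.098)&(P[:,2]<.110);t=P[m]
    if len(t)>20:print(n,m.sum(),cv2.minEnclosingCircle(t[:,:2].astype(np.float32)*1000),t.mean(0).round(4))
E
```

```text
time: 2.37
tool_pos: [0.5114, 0.3069, 0.195]
tool_rot: [-0.0, 0.754, 0.657, -0.0]
contact_force: [-0.7, 0.0, -0.4]
gripper_width: 0.998
grasp_force: 0.0
[0.5108014  0.30774389 0.19523453] [-3.08906321e-04  7.53559628e-01  6.57379480e-01 -1.01175535e-04] 2.4167
red 532 ((494.36627197265625, 185.18038940429688), 19.88528823852539) [0.4954 0.1912 0.1021]
green 1904 ((503.8984680175781, 244.21311950683594), 21.989641189575195) [0.5044 0.2459 0.1029]
black 2257 ((512.5272216796875, 306.7676696777344), 22.042081832885742) [0.5128 0.308  0.103 ]
```

View pics/w1.png

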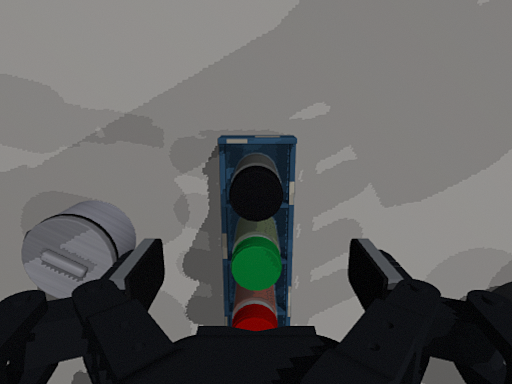

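The wrist view shows the black lid at (256,192), green (256,262) and red (256,318), in line with the fingers on either side. The lid measures (0.512, 0.307), which matches.

```bash
python3 -m handwheel '[[[0.001,0,-0.02,0,0,0],[0,0,-0.02,0,0,0],[0,0,-0.02,0,0,0],[0,0,-0.02,0,0,0],[0,0,-0.02,0,0,0],[0,0,-0.02,0,0,0],[0,0,-0.018,0,0,0],[0,0,-0.011,0,0,0],[0,0,0,0,0,0],[0,0,0,0,0,0]]]' 1 && python3 -m handwheel '[[[0,0,0,0,0,0],[0,0,0,0,0,0],[0,0,0,0,0,0],[0,0,0,0,0,0],[0,0,0,0,0,0],[0,0,0,0,0,0],[0,0,0,0,0,0],[0,0,0,0,0,0],[0,0,0,0,0,0],[0,0,0,0,0,0]]]' 0
```

```text
time: 3.25
tool_pos: [0.5112, 0.3084, 0.0462]
tool_rot: [-0.0, 0.753, 0.658, -0.0]
contact_force: [0.8, 0.9, 0.2]
gripper_width: 0.999
grasp_force: 0.0
time: 4.08
tool_pos: [0.513, 0.3084, 0.048]
tool_rot: [0.0, 0.754, 0.657, 0.001]
contact_force: [-1.5, 0.5, 6.0]
gripper_width: 0.522
grasp_force: 62.1
```

```bash
python3 -m handwheel '[[[0,0,0.005,0,0,0],[0,0,0.01,0,0,0],[0,0,0.015,0,0,0],[0,0,0.02,0,0,0],[0,0,0.02,0,0,0],[0,0,0.02,0,0,0],[0,0,0.02,0,0,0],[0,0,0.015,0,0,0],[0,0,0.01,0,0,0],[0,0,0.005,0,0,0],[0,0,0,0,0,0]]]' 0
python3 - <<'E'
from h import *
p,d=grab_frame("side");q,_=grab_frame("wrist");cv2.imwrite("pics/s2.png",np.hstack([cv2.resize(p[90:250,100:300],(400,320)),cv2.resize(q,(400,300))[:,:] if 0 else cv2.resize(q,(400,320))]))
s=state();print(s['tool_pos'],s['gripper_width'],s['grasp_force'],s['contact_force'])
E
```

```text
time: 5.0
tool_pos: [0.5122, 0.308, 0.1875]
tool_rot: [0.0, 0.754, 0.657, 0.001]
contact_force: [0.2, -0.9, -1.9]
gripper_width: 0.519
grasp_force: 61.5
[0.51122685 0.30755211 0.18520866] 0.520673156927826 61.4694607257843 [-4.42422433e-01  2.02219901e-04 -2.76517116e+00]
```

View pics/s2.png

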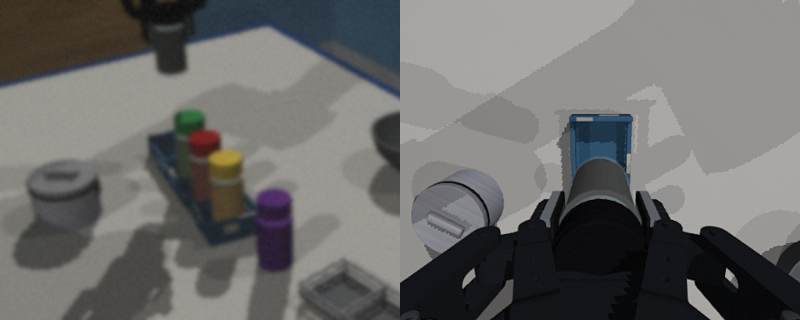

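The black jar is in the gripper and upright, at (585,200) in the right half, and its compartment is empty. Next is the traverse to the new rack.

```bash
python3 -m handwheel '[[[0,-0.01,0,0,0,1],[0,-0.02,0,0,0,1],[0.0005,-0.03,0,0,0,1],[0.0005,-0.03,0,0,0,1],[0.0005,-0.03,0,0,0,1],[0.0005,-0.03,0,0,0,1],[0.0005,-0.03,0,0,0,1],[0.0005,-0.03,0,0,0,1],[0.0005,-0.03,0,0,0,1],[0.0005,-0.03,0,0,0,1],[0.0005,-0.03,0,0,0,1],[0.0005,-0.03,0,0,0,1],[0.0005,-0.03,0,0,0,1],[0.0005,-0.03,0,0,0,1],[0,-0.015,0,0,0,1],[0,-0.007,0,0,0,1],[0,0,0,0,0,0],[0,0,0,0,0,0]]]' 0
python3 - <<'E'
from h import *
s=state();i=camera_info("wrist");q,d=grab_frame("wrist");cv2.imwrite("pics/w3.png",q)
P=cloud("wrist",d,i).reshape(-1,3);print(s['tool_pos'],s['tool_rot'])
c0=np.array([.5325,-.202]);a=np.radians(8.15);R=np.array([[np.cos(a),-np.sin(a)],[np.sin(a),np.cos(a)]])
X=(P[:,:2]-c0)@R
m=(abs(X[:,0])<.055)&(abs(X[:,1])<.155)&(P[:,2]>.012)&(P[:,2]<.036);k=X[m];print(m.sum(),np.percentile(k[:,0],[1,5,95,99]).round(4),k[:,1].max())
m=(abs(X[:,0])<.055)&(abs(X[:,1])<.155)&(P[:,2]>.02)&(P[:,2]<.036);print(np.histogram(X[m,1],bins=np.arange(-.15,.151,.006)))
E
```

```text
time: 6.6
tool_pos: [0.517, -0.1041, 0.1848]
tool_rot: [-0.001, 0.655, 0.755, -0.0]
contact_force: [-0.1, 0.7, -2.0]
gripper_width: 0.524
grasp_force: 61.5
[ 0.51704582 -0.1040674   0.18482088] [-1.32579808e-03  6.55275292e-01  7.55388911e-01 -3.55507128e-04]
1072 [-0.0368 -0.0361  0.0381  0.0386] 0.1368226066282748
(array([  0,   0,   0,   0,   0,   0,   0,   0,   0,   0,   0,   0,   0,
         0,   0,   0,   0,   0,   0,   0,   0,   0,   0,   0,   0,   0,
         0,   0,   0,   0,   0,   0,   0,   0,   4,  18,  38,  43,  44,
        46,  46,  45,  46,  48,  51,  47,  58, 360,   0,   0]), array([-1.50000000e-01, -1.44000000e-01, -1.38000000e-01, -1.32000000e-01,
       -1.26000000e-01, -1.20000000e-01, -1.14000000e-01, -1.08000000e-01,
       -1.02000000e-01, -9.60000000e-02, -9.00000000e-02, -8.40000000e-02,
       -7.80000000e-02, -7.20000000e-02, -6.60000000e-02, -6.00000000e-02,
       -5.40000000e-02, -4.80000000e-02, -4.20000000e-02, -3.60000000e-02,
       -3.00000000e-02, -2.40000000e-02, -1.80000000e-02, -1.20000000e-02,
       -6.00000000e-03,  1.38777878e-16,  6.00000000e-03,  1.20000000e-02,
        1.80000000e-02,  2.40000000e-02,  3.00000000e-02,  3.60000000e-02,
        4.20000000e-02,  4.80000000e-02,  5.40000000e-02,  6.00000000e-02,
        6.60000000e-02,  7.20000000e-02,  7.80000000e-02,  8.40000000e-02,
        9.00000000e-02,  9.60000000e-02,  1.02000000e-01,  1.08000000e-01,
        1.14000000e-01,  1.20000000e-01,  1.26000000e-01,  1.32000000e-01,
        1.38000000e-01,  1.44000000e-01,  1.50000000e-01]))
```

View pics/w3.png

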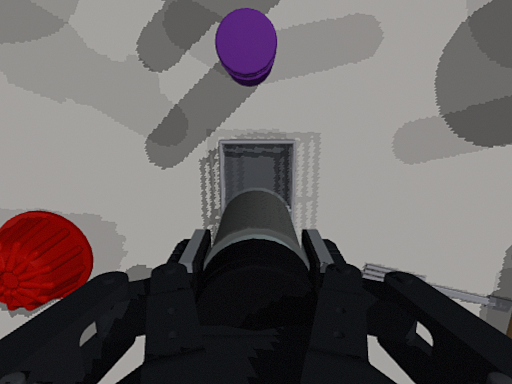

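The held jar sits over the left end compartment, at (256,170). The purple jar at (246,42) and the mould at (40,260) are clear. The wire rack measures 1 mm from my estimate, so I'll lower the jar.

```bash
python3 -m handwheel '[[[0.001,0,-0.01,0,0,0],[0,0,-0.02,0,0,0],[0,0,-0.02,0,0,0],[0,0,-0.02,0,0,0],[0,0,-0.02,0,0,0],[0,0,-0.015,0,0,0],[0,0,-0.01,0,0,0],[0,0,-0.01,0,0,0],[0,0,-0.005,0,0,0],[0,0,-0.005,0,0,0],[0,0,-0.002,0,0,0],[0,0,-0.002,0,0,0],[0,0,0,0,0,0],[0,0,0,0,0,0]]]' 0
```

```text
time: 7.82
tool_pos: [0.5195, -0.1044, 0.0481]
tool_rot: [0.001, 0.655, 0.756, 0.0]
contact_force: [0.4, -1.0, -1.5]
gripper_width: 0.518
grasp_force: 61.7
```

```bash
python3 -m handwheel '[[[0,0,-0.001,0,0,0],[0,0,-0.001,0,0,0],[0,0,0,0,0,0]]]' 0 && python3 -m handwheel '[[[0,0,0,0,0,0],[0,0,0,0,0,0],[0,0,0,0,0,0],[0,0,0,0,0,0],[0,0,0,0,0,0],[0,0,0,0,0,0],[0,0,0,0,0,0],[0,0,0.015,0,0,0],[0,0,0.02,0,0,0],[0,0,0.025,0,0,0],[0,0,0.025,0,0,0],[0,0,0.025,0,0,0],[0,0,0.02,0,0,0],[0,0,0.011,0,0,0]]]' 1
python3 - <<'E'
from h import *
p,d=grab_frame("scene");cv2.imwrite("pics/s4.png",cv2.resize(p[60:340,150:430],(560,560)))
s=state();print(s['tool_pos'],s['gripper_width'],s['contact_force'])
P=cloud("scene",d).reshape(-1,3)
for n,q in dict(black=(.5185,-.104)).items():
    m=(np.hypot(*(P[:,:2]-q).T)<.035)&(P[:,2]>.098)&(P[:,2]<.110);t=P[m]
    print(n,m.sum(),cv2.minEnclosingCircle(t[:,:2].astype(np.float32)*1000),t.mean(0).round(4))
E
```

```text
time: 8.07
tool_pos: [0.5196, -0.1046, 0.048]
tool_rot: [0.0, 0.655, 0.756, -0.0]
contact_force: [-5.8, 0.9, 11.4]
gripper_width: 0.517
grasp_force: 62.8
time: 9.23
tool_pos: [0.5201, -0.1046, 0.1896]
tool_rot: [0.002, 0.655, 0.756, 0.001]
contact_force: [1.0, -0.6, 0.2]
gripper_width: 1.001
grasp_force: 0.0
[ 0.52079617 -0.10483037  0.19093764] 1.0028918955256938 [ 1.11745731 -0.08113143  1.47546549]
black 214 ((520.078369140625, -104.65299224853516), 21.600980758666992) [ 0.5213 -0.1031  0.1033]
```

View pics/s4.png

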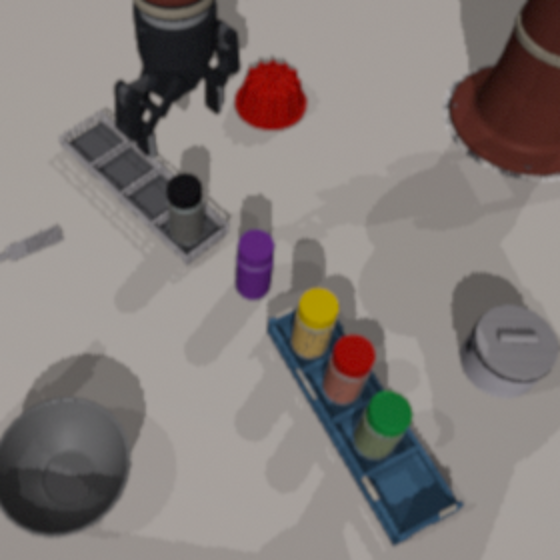

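The black jar stands in the leftmost compartment at the right height, with nothing disturbed. Next is green.

```bash
python3 -m handwheel '[[[-0.0015,0.02,0,0,0,-1.5],[-0.0015,0.035,0,0,0,-1.5],[-0.0015,0.035,0,0,0,-1.5],[-0.0015,0.035,0,0,0,-1.5],[-0.0015,0.035,0,0,0,-1.5],[-0.0015,0.035,0,0,0,-1.5],[-0.0015,0.035,0,0,0,-1.5],[-0.0015,0.035,0,0,0,-1.5],[-0.0015,0.035,0,0,0,-1.5],[-0.0015,0.035,0,0,0,-1.5],[-0.0015,0.014,0,0,0,-1],[0,0,0,0,0,0],[0,0,0,0,0,0]]]' 1
```

```text
time: 10.37
tool_pos: [0.5015, 0.2451, 0.1847]
tool_rot: [-0.0, 0.753, 0.658, -0.001]
contact_force: [-0.5, 0.5, -0.1]
gripper_width: 1.0
grasp_force: 0.0
```

```bash
python3 -m handwheel '[[[0.002,-0.001,-0.02,0,0,0],[0,0,-0.02,0,0,0],[0,0,-0.02,0,0,0],[0,0,-0.02,0,0,0],[0,0,-0.02,0,0,0],[0,0,-0.02,0,0,0],[0,0,-0.013,0,0,0],[0,0,-0.006,0,0,0],[0,0,0,0,0,0],[0,0,0,0,0,0]]]' 1 && python3 -m handwheel '[[[0,0,0,0,0,0],[0,0,0,0,0,0],[0,0,0,0,0,0],[0,0,0,0,0,0],[0,0,0,0,0,0],[0,0,0,0,0,0],[0,0,0,0,0,0],[0,0,0,0,0,0],[0,0,0,0,0,0],[0,0,0,0,0,0]]]' 0
```

```text
time: 11.2
tool_pos: [0.5047, 0.2435, 0.0477]
tool_rot: [0.0, 0.754, 0.657, 0.0]
contact_force: [0.7, 0.0, 0.7]
gripper_width: 0.999
grasp_force: 0.0
time: 12.03
tool_pos: [0.5054, 0.2443, 0.0488]
tool_rot: [0.0, 0.754, 0.657, 0.001]
contact_force: [-0.2, -0.0, 5.9]
gripper_width: 0.519
grasp_force: 62.1
```

```bash
python3 -m handwheel '[[[0,0,0.005,0,0,0],[0,0,0.01,0,0,0],[0,0,0.015,0,0,0],[0,0,0.02,0,0,0],[0,0,0.02,0,0,0],[0,0,0.02,0,0,0],[0,0,0.02,0,0,0],[0,0,0.015,0,0,0],[0,0,0.01,0,0,0],[0,0,0.005,0,0,0],[0,0,0,0,0,0]]]' 0 && python3 -m handwheel '[[[0.0015,-0.01,0,0,0,1],[0.0015,-0.02,0,0,0,1],[0.0015,-0.03,0,0,0,1],[0.0015,-0.03,0,0,0,1],[0.0015,-0.03,0,0,0,1],[0.0015,-0.03,0,0,0,1],[0.0015,-0.03,0,0,0,1],[0.0015,-0.03,0,0,0,1],[0.0015,-0.03,0,0,0,1],[0.0015,-0.03,0,0,0,1],[0.0015,-0.03,0,0,0,1],[0.0015,-0.03,0,0,0,1],[0.0015,-0.03,0,0,0,1],[0.0015,-0.03,0,0,0,1],[0.0015,-0.015,0,0,0,1],[0.0015,-0.008,0,0,0,1],[0,0,0,0,0,0],[0,0,0,0,0,0]]]' 0
```

```text
time: 12.95
tool_pos: [0.5046, 0.244, 0.1884]
tool_rot: [0.0, 0.754, 0.657, 0.001]
contact_force: [0.2, -0.2, -1.7]
gripper_width: 0.518
grasp_force: 61.5
time: 14.45
tool_pos: [0.5275, -0.169, 0.1857]
tool_rot: [-0.001, 0.655, 0.755, -0.0]
contact_force: [0.4, -0.1, -1.6]
gripper_width: 0.518
grasp_force: 61.5
```

```bash
python3 -m handwheel '[[[0.001,0,-0.01,0,0,0],[0,0,-0.02,0,0,0],[0,0,-0.02,0,0,0],[0,0,-0.02,0,0,0],[0,0,-0.02,0,0,0],[0,0,-0.015,0,0,0],[0,0,-0.01,0,0,0],[0,0,-0.01,0,0,0],[0,0,-0.005,0,0,0],[0,0,-0.005,0,0,0],[0,0,-0.002,0,0,0],[0,0,-0.002,0,0,0],[0,0,-0.001,0,0,0],[0,0,0,0,0,0],[0,0,0,0,0,0]]]' 0
```

```text
time: 15.7
tool_pos: [0.5301, -0.1695, 0.0488]
tool_rot: [0.001, 0.655, 0.756, 0.0]
contact_force: [-3.0, 1.0, 5.3]
gripper_width: 0.521
grasp_force: 62.0
```

```bash
python3 -m handwheel '[[[0,0,0,0,0,0],[0,0,0,0,0,0],[0,0,0,0,0,0],[0,0,0,0,0,0],[0,0,0,0,0,0],[0,0,0,0,0,0],[0,0,0,0,0,0],[0,0,0.015,0,0,0],[0,0,0.02,0,0,0],[0,0,0.025,0,0,0],[0,0,0.025,0,0,0],[0,0,0.025,0,0,0],[0,0,0.02,0,0,0],[0,0,0.01,0,0,0]]]' 1 && python3 -m handwheel '[[[-0.0034,0.02,0,0,0,-1.5],[-0.0034,0.035,0,0,0,-1.5],[-0.0034,0.035,0,0,0,-1.5],[-0.0034,0.035,0,0,0,-1.5],[-0.0034,0.035,0,0,0,-1.5],[-0.0034,0.035,0,0,0,-1.5],[-0.0034,0.035,0,0,0,-1.5],[-0.0034,0.035,0,0,0,-1.5],[-0.0034,0.035,0,0,0,-1.5],[-0.0034,0.035,0,0,0,-1.5],[-0.0034,0.010,0,0,0,-1],[0,0,0,0,0,0],[0,0,0,0,0,0]]]' 1
python3 - <<'E'
from h import *
s=state();p,d=grab_frame("scene");P=cloud("scene",d).reshape(-1,3)
i=camera_info("wrist");_,d=grab_frame("wrist");W=cloud("wrist",d,i).reshape(-1,3)
for n,q,P in(("black",(.519,-.104),P),("green",(.5278,-.1693),P),("red",(.4925,.176),W),("yellow",(.488,.112),W)):
    m=(np.hypot(*(P[:,:2]-q).T)<.030)&(P[:,2]>.098)&(P[:,2]<.110);t=P[m]
    if len(t)>20:print(n,m.sum(),cv2.minEnclosingCircle(t[:,:2].astype(np.float32)*1000),t.mean(0).round(4))
E
```

```text
time: 16.87
tool_pos: [0.5307, -0.1698, 0.1909]
tool_rot: [0.002, 0.655, 0.756, 0.001]
contact_force: [0.8, -0.8, 0.6]
gripper_width: 0.999
grasp_force: 0.0
time: 17.95
tool_pos: [0.4915, 0.176, 0.1865]
tool_rot: [-0.0, 0.753, 0.658, -0.001]
contact_force: [-0.2, -0.2, -0.0]
gripper_width: 0.998
grasp_force: 0.0
black 216 ((520.2984619140625, -105.05875396728516), 22.107315063476562) [ 0.5212 -0.103   0.1033]
green 202 ((530.46923828125, -168.5415496826172), 21.989530563354492) [ 0.5312 -0.1666  0.1031]
red 2406 ((493.1767578125, 175.9382781982422), 22.009376525878906) [0.4933 0.1773 0.103 ]
yellow 2019 ((488.9183654785156, 111.4676742553711), 21.933067321777344) [0.4889 0.113  0.1029]
```

```bash
python3 -m handwheel '[[[0.001,0,-0.02,0,0,0],[0,0,-0.02,0,0,0],[0,0,-0.02,0,0,0],[0,0,-0.02,0,0,0],[0,0,-0.02,0,0,0],[0,0,-0.02,0,0,0],[0,0,-0.013,0,0,0],[0,0,-0.006,0,0,0],[0,0,0,0,0,0],[0,0,0,0,0,0]]]' 1 && python3 -m handwheel '[[[0,0,0,0,0,0],[0,0,0,0,0,0],[0,0,0,0,0,0],[0,0,0,0,0,0],[0,0,0,0,0,0],[0,0,0,0,0,0],[0,0,0,0,0,0],[0,0,0,0,0,0],[0,0,0,0,0,0],[0,0,0,0,0,0]]]' 0 && python3 -m handwheel '[[[0,0,0.005,0,0,0],[0,0,0.01,0,0,0],[0,0,0.015,0,0,0],[0,0,0.02,0,0,0],[0,0,0.02,0,0,0],[0,0,0.02,0,0,0],[0,0,0.02,0,0,0],[0,0,0.015,0,0,0],[0,0,0.01,0,0,0],[0,0,0.005,0,0,0],[0,0,0,0,0,0]]]' 0
```

```text
time: 18.88
tool_pos: [0.4934, 0.1751, 0.0486]
tool_rot: [0.0, 0.754, 0.657, 0.0]
contact_force: [0.5, 0.9, -0.3]
gripper_width: 0.999
grasp_force: 0.0
time: 19.72
tool_pos: [0.494, 0.1761, 0.0497]
tool_rot: [0.001, 0.754, 0.657, 0.001]
contact_force: [-0.2, 0.0, 6.3]
gripper_width: 0.518
grasp_force: 62.0
time: 20.63
tool_pos: [0.4933, 0.1759, 0.1894]
tool_rot: [0.0, 0.754, 0.657, 0.001]
contact_force: [0.5, -0.3, -1.2]
gripper_width: 0.519
grasp_force: 61.5
```

```bash
python3 -m handwheel '[[[0.0027,-0.01,0,0,0,1],[0.0027,-0.02,0,0,0,1],[0.0027,-0.03,0,0,0,1],[0.0027,-0.03,0,0,0,1],[0.0027,-0.03,0,0,0,1],[0.0027,-0.03,0,0,0,1],[0.0027,-0.03,0,0,0,1],[0.0027,-0.03,0,0,0,1],[0.0027,-0.03,0,0,0,1],[0.0027,-0.03,0,0,0,1],[0.0027,-0.03,0,0,0,1],[0.0027,-0.03,0,0,0,1],[0.0027,-0.03,0,0,0,1],[0.0027,-0.03,0,0,0,1],[0.0027,-0.015,0,0,0,1],[0.0027,-0.006,0,0,0,1],[0,0,0,0,0,0],[0,0,0,0,0,0]]]' 0 && python3 -m handwheel '[[[0,0,-0.01,0,0,0],[0,0,-0.02,0,0,0],[0,0,-0.02,0,0,0],[0,0,-0.02,0,0,0],[0,0,-0.02,0,0,0],[0,0,-0.015,0,0,0],[0,0,-0.01,0,0,0],[0,0,-0.01,0,0,0],[0,0,-0.005,0,0,0],[0,0,-0.005,0,0,0],[0,0,-0.002,0,0,0],[0,0,-0.002,0,0,0],[0,0,-0.001,0,0,0],[0,0,0,0,0,0],[0,0,0,0,0,0]]]' 0
```

```text
time: 22.13
tool_pos: [0.5357, -0.2343, 0.1871]
tool_rot: [-0.001, 0.655, 0.756, 0.0]
contact_force: [-0.5, -0.2, -1.1]
gripper_width: 0.516
grasp_force: 61.5
time: 23.38
tool_pos: [0.5368, -0.2356, 0.0497]
tool_rot: [0.001, 0.655, 0.756, 0.0]
contact_force: [-1.6, 0.9, 5.2]
gripper_width: 0.52
grasp_force: 61.9
```

```bash
python3 -m handwheel '[[[0,0,0,0,0,0],[0,0,0,0,0,0],[0,0,0,0,0,0],[0,0,0,0,0,0],[0,0,0,0,0,0],[0,0,0,0,0,0],[0,0,0,0,0,0],[0,0,0.015,0,0,0],[0,0,0.02,0,0,0],[0,0,0.025,0,0,0],[0,0,0.025,0,0,0],[0,0,0.025,0,0,0],[0,0,0.02,0,0,0],[0,0,0.01,0,0,0]]]' 1 && python3 -m handwheel '[[[-0.0044,0.02,0,0,0,-1.5],[-0.0044,0.035,0,0,0,-1.5],[-0.0044,0.035,0,0,0,-1.5],[-0.0044,0.035,0,0,0,-1.5],[-0.0044,0.035,0,0,0,-1.5],[-0.0044,0.035,0,0,0,-1.5],[-0.0044,0.035,0,0,0,-1.5],[-0.0044,0.035,0,0,0,-1.5],[-0.0044,0.035,0,0,0,-1.5],[-0.0044,0.035,0,0,0,-1.5],[-0.0044,0.0125,0,0,0,-1],[0,0,0,0,0,0],[0,0,0,0,0,0]]]' 1
```

```text
time: 24.55
tool_pos: [0.5374, -0.2359, 0.192]
tool_rot: [0.003, 0.655, 0.756, 0.0]
contact_force: [-0.1, 0.1, -0.2]
gripper_width: 1.0
grasp_force: 0.0
time: 25.63
tool_pos: [0.4872, 0.1128, 0.1876]
tool_rot: [-0.0, 0.753, 0.658, -0.001]
contact_force: [0.5, 0.1, -0.3]
gripper_width: 1.002
grasp_force: 0.0
```

```bash
python3 -m handwheel '[[[0.001,0,-0.02,0,0,0],[0,0,-0.02,0,0,0],[0,0,-0.02,0,0,0],[0,0,-0.02,0,0,0],[0,0,-0.02,0,0,0],[0,0,-0.02,0,0,0],[0,0,-0.014,0,0,0],[0,0,-0.006,0,0,0],[0,0,0,0,0,0],[0,0,0,0,0,0]]]' 1 && python3 -m handwheel '[[[0,0,0,0,0,0],[0,0,0,0,0,0],[0,0,0,0,0,0],[0,0,0,0,0,0],[0,0,0,0,0,0],[0,0,0,0,0,0],[0,0,0,0,0,0],[0,0,0,0,0,0],[0,0,0,0,0,0],[0,0,0,0,0,0]]]' 0 && python3 -m handwheel '[[[0,0,0.005,0,0,0],[0,0,0.01,0,0,0],[0,0,0.015,0,0,0],[0,0,0.02,0,0,0],[0,0,0.02,0,0,0],[0,0,0.02,0,0,0],[0,0,0.02,0,0,0],[0,0,0.015,0,0,0],[0,0,0.01,0,0,0],[0,0,0.005,0,0,0],[0,0,0,0,0,0]]]' 0
```

```text
time: 26.47
tool_pos: [0.489, 0.1116, 0.0484]
tool_rot: [0.0, 0.754, 0.657, -0.0]
contact_force: [1.1, 0.4, 1.0]
gripper_width: 1.001
grasp_force: 0.0
time: 27.3
tool_pos: [0.4898, 0.1125, 0.0497]
tool_rot: [0.001, 0.754, 0.657, 0.001]
contact_force: [-0.6, -1.0, 6.5]
gripper_width: 0.517
grasp_force: 62.0
time: 28.22
tool_pos: [0.4891, 0.1124, 0.1893]
tool_rot: [0.0, 0.754, 0.657, 0.001]
contact_force: [-0.2, 0.0, -1.3]
gripper_width: 0.521
grasp_force: 61.5
```

```bash
python3 -m handwheel '[[[0.0036,-0.01,0,0,0,1],[0.0036,-0.02,0,0,0,1],[0.0036,-0.03,0,0,0,1],[0.0036,-0.03,0,0,0,1],[0.0036,-0.03,0,0,0,1],[0.0036,-0.03,0,0,0,1],[0.0036,-0.03,0,0,0,1],[0.0036,-0.03,0,0,0,1],[0.0036,-0.03,0,0,0,1],[0.0036,-0.03,0,0,0,1],[0.0036,-0.03,0,0,0,1],[0.0036,-0.03,0,0,0,1],[0.0036,-0.03,0,0,0,1],[0.0036,-0.03,0,0,0,1],[0.0036,-0.015,0,0,0,1],[0.0036,-0.007,0,0,0,1],[0,0,0,0,0,0],[0,0,0,0,0,0]]]' 0 && python3 -m handwheel '[[[0,0,-0.01,0,0,0],[0,0,-0.02,0,0,0],[0,0,-0.02,0,0,0],[0,0,-0.02,0,0,0],[0,0,-0.02,0,0,0],[0,0,-0.015,0,0,0],[0,0,-0.01,0,0,0],[0,0,-0.01,0,0,0],[0,0,-0.005,0,0,0],[0,0,-0.005,0,0,0],[0,0,-0.002,0,0,0],[0,0,-0.002,0,0,0],[0,0,-0.001,0,0,0],[0,0,0,0,0,0],[0,0,0,0,0,0]]]' 0
```

```text
time: 29.72
tool_pos: [0.5459, -0.2988, 0.187]
tool_rot: [-0.001, 0.655, 0.756, 0.0]
contact_force: [-0.1, 0.6, -1.7]
gripper_width: 0.519
grasp_force: 61.5
time: 30.97
tool_pos: [0.5469, -0.3001, 0.0497]
tool_rot: [0.001, 0.655, 0.756, 0.0]
contact_force: [-2.2, 1.6, 4.0]
gripper_width: 0.522
grasp_force: 61.9
```

```bash
python3 -m handwheel '[[[0,0,0,0,0,0],[0,0,0,0,0,0],[0,0,0,0,0,0],[0,0,0,0,0,0],[0,0,0,0,0,0],[0,0,0,0,0,0],[0,0,0,0,0,0],[0,0,0.015,0,0,0],[0,0,0.02,0,0,0],[0,0,0.025,0,0,0],[0,0,0.025,0,0,0],[0,0,0.025,0,0,0],[0,0,0.025,0,0,0],[0,0,0.025,0,0,0],[0,0,0.02,0,0,0],[0,0,0.01,0,0,0],[0,0,0,0,0,0],[0,0,0,0,0,0]]]' 1
python3 - <<'E'
from h import *
c0=np.array([.5325,-.202]);a=np.radians(8.15);R=np.array([[np.cos(a),-np.sin(a)],[np.sin(a),np.cos(a)]])
for c in("scene","side"):
  p,d=grab_frame(c);P=cloud(c,d).reshape(-1,3);cv2.imwrite(f"pics/{c}9.png",p)
  for n,y in(("black",.099),("green",.033),("red",-.033),("yellow",-.099)):
    q=c0+R@[0,y];m=(np.hypot(*(P[:,:2]-q).T)<.031)&(P[:,2]>.098)&(P[:,2]<.110);t=P[m]
    if len(t)>20:
        e,r=cv2.minEnclosingCircle(t[:,:2].astype(np.float32));print(c,n,len(t),((np.array(e)-c0)@R).round(4),round(r,4),t[:,2].mean().round(4),np.ptp(t[:,2]).round(4))
A=cv2.imread("pics/scene9.png");B=cv2.imread("pics/side9.png");cv2.imwrite("pics/fin.png",np.hstack([cv2.resize(A,(400,300)),cv2.resize(B,(400,300))]))
E
```

```text
time: 32.47
tool_pos: [0.5463, -0.2996, 0.238]
tool_rot: [0.0, 0.655, 0.756, 0.0]
contact_force: [-0.3, -0.3, -0.5]
gripper_width: 1.001
grasp_force: 0.0
scene black 214 [0.0018 0.0984] 0.0216 0.1032 0.0075
scene green 205 [0.0029 0.0342] 0.0219 0.1031 0.0082
scene red 182 [ 0.0005 -0.0324] 0.0222 0.103 0.0077
scene yellow 169 [ 0.001  -0.0978] 0.0223 0.1031 0.0082
side black 211 [0.0009 0.0961] 0.0227 0.104 0.0089
side green 234 [0.0024 0.0309] 0.0224 0.1042 0.009
side red 275 [-0.001  -0.0353] 0.0224 0.1042 0.0094
side yellow 316 [ 0.0012 -0.102 ] 0.0227 0.1042 0.0103
```

View pics/fin.png

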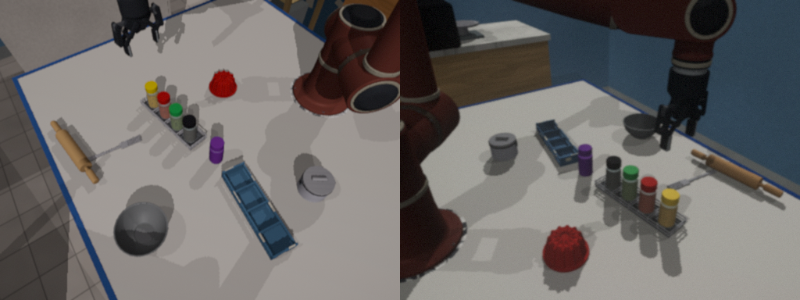

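All four jars stand upright in the new rack, centred within 3 mm, in the order black, green, red, yellow from the left (left half, (152,95) to (190,127)). The bystanders have not moved and the gripper is clear.

```bash
python3 -c "
from plant import job_done;print(job_done())"
```

```text
the job is handed in; nothing more can be done
None
```

I moved all four jars to the new rack and set them down upright in their original order (black, green, red, yellow from the left). In the last camera check they were within about 3 mm of their compartment centres, nothing else had visibly moved, and the job was handed in after about 33 s; no verdict was returned.

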